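Close a two-part casting mould with its draw latch

ROBOT

A 6-joint arm with a two-finger parallel gripper is mounted at the origin on the work surface. World frame = base frame: x ahead of the robot, y to its left, z up, the work surface at z = 0. Lengths are in m, angles in rad, forces in N, time in s.
With the tool pointing down it reaches from about 0.325 to 0.775 m from the base axis. Payload 9.3 kg.
Tool frame: the origin (TCP) lies between the finger pads; the fingertips stand 8 mm ahead of it and the grasp point (between the pads) lies 11 mm behind it; z points along the fingers, y is the direction in which the jaws open and shut (so a half turn about z gives the same grasp; the last joint's range is limited). The gripper opens to 85 mm and grips with 20 to 120 N. Pads are 22 mm wide; open, the fingers measure 114 mm over their backs; the gripper's body (76 mm by 85 mm) begins 54 mm behind the grasp point. The pads swing forward as they close: fully open they stand 13 mm farther back than shut.
Start: joints at [1.084, 0.259, 0.021, 1.334, 0, 1.418], TCP at [0.18, 0.52, 0.239] pointing down, gripper open.
Joint ranges: [-3.04, 3.04], [-0.91, 1.82], [-1.04, 1.36], [-1.92, 1.95], [-1.52, 1.45], [-3.14, 3.14]. Speed limits (rad/s): [2.22, 2.22, 2.79, 3.14, 3.14, 3.14].

INTERFACE

Orientations are given as a 3x3 rotation matrix whose columns are the frame's x, y, z axes.
In Python, from cell import r, eyes, nets gives the robot as it stands.
- The arm moves only by the tool jog_arm, never from a script. Its argument "commands" is a list of rows, each a list of 3 entries, a list of its own where there are three numbers: the shift along the tool's x, y, z in mm, then the turn, a rotation vector about the tool's x, y, z in rad, then the finger opening in mm, from 0 to 85.4. In form: [[[x, y, z], [wx, wy, wz], gripper], ...]. A call has 1 to 10 rows; each row is the pose to reach, as a shift and turn from the pose commanded when the call began, along the tool's axes at that moment; what a row does not reach only later rows make up. A row lasts 1/8 s, in which the tool goes at most 62.5 mm and 10.7 degrees, less where a joint would pass 70% of its speed; a pose out of reach is approached as far as the arm can. A call with a gripper value outside its range is refused whole. The fingers move at their own pace and stop on an object; "newtons" is the grip in N (left out, the last holds). Time passes only in rows, so rows that repeat a pose let the fingers close. It gives the time, the measured TCP pose, the force and the opening at its end, in the units of the state.
- r.observe(): the state, without advancing time (a new reading comes with each control period).
- eyes.read_camera(name): name is "scene" or "top" or "wrist"; returns the picture (384x512x3 uint8, red, green, blue); there is no depth.
- eyes.camera_model(name): a dict with "mtx" (3x3 intrinsics, pixels), "xyz" and "rotation" of the camera in the world. Camera axes: x right, y down, z forward; pixel columns grow to the right and rows downward; lengths in m; the calibration is good to about 2 mm. A picture is of the moment at which its call begins: read the wrist's pose just before it. camera_model takes no time and is no camera call; for the wrist camera it gives the pose at the moment of the call.
- r.finish_job(): hands the job in, once; it reports no verdict.
Trained networks look in the newest picture that a camera, given by its name, has taken for a name from the list of things; names that differ only in an ending like _2 or _b are one class to them, and where a whole thing is asked for, a point or a joint stands for the part that bears it (a point fixed in the world has none). Each returns a list of dicts, best first, with "conf" (0 to 1); they miss things now and then, are a little off and sometimes report something else, mostly with a low value. They report only what shows in the picture. A call takes as long as a camera call. They do not tell look-alikes from the thing itself.
- nets.regions_of(name, camera): "pixels" (384x512 bool, what is visible of it) and "box" ([left, top, right, bottom] in pixels, round what is visible of it).
- nets.pinpoint(name, camera): "pixel" ([row, column] in pixels: a listed point, or the origin of a listed thing).
The state is a dict: "clock": time; "qpos": joint angles; "joint_vel": joint speeds; "joint_efforts": joint torques, N m; "position": TCP position; "orientation": TCP orientation; "force": force on the tool from outside, world axes, zero at the start; "torque": the same for the moment, N m; "gripper_width": opening from 0.0 (shut) to 1.0 (fully open).
Only numpy, scipy, OpenCV 4.12 (cv2) and the standard library are available. Lean on these libraries where they do the work, as an engineer would, in place of code of your own. Each camera call takes 0.05 s, during which the arm holds its last target. There are 200 camera calls.

TASK

Close the two-part plaster casting mould: slide the loose half along its battens, gently, until its face meets the fixed half. Then open the latch lever fully, draw the claw of the draw latch out over the keeper's rolled edge, let it down into the slot behind and ease it back so that it hooks, and swing the lever back over centre and down until it lies fully home on its rest, so that the latch holds the joint shut under tension. Do not force the mould or the latch, and leave the pots and the knife alone.

Things in the scene. Friction and masses are not known exactly. Their poses are not given: they have to be found in the camera images.
- closing_board: plywood board 300 x 180 x 12 mm with the mould lying on it; origin on the bench under the middle of the fixed half's parting face. x: level, from fixed to loose half; y: along the parting face; z up. Fixed half: 80 mm to -x, 120 wide, white plaster with plywood top and back; mould top 82 mm above the bench. Battens 16 mm high at y = +-61.5 to 75.5 guide the loose half. It does not move.
- a_face (a point): centre of the parting face of the fixed half, 47 mm above the bench; axes of closing_board.
- half_b: the loose mould half, about 0.85 kg, 80 x 120 x 70 mm, keeper on its top. Origin: centre of its underside, on the board; x points away from the fixed half; its plain plywood back (the face to push) is at x = +40. It starts 20 to 45 mm from the fixed half and slides between the battens with 1.5 mm play each side; 3 to 8 N move it.
- b_face (a point): centre of the parting face of the loose half, 35 mm above its underside; axes of half_b. The mould is closed when it meets a_face.
- keeper (a point): centre of the keeper's rolled edge on the loose half: a level steel bar along y, 24 long, 6 thick, centre 6 mm and upper side 9 mm above the mould's top, 36 mm from the half's parting face. Behind it (+x) is the slot for the claw's lip, open above, 11.5 mm long in x, closed by a wall 3 mm thick and 9 mm high. The lip drops into the slot and pulls on the rolled edge. Axes of half_b.
- pivot (a point): axis of the latch lever's pivot (along y), 12 mm to -x of a_face, mid-width, 16 mm above the mould's top, 98 mm above the bench; axes of closing_board.
- lever (a joint): lever angle, rad: 0 = down on its rest on the fixed half, handle to -x (shut); grows as the handle is lifted over towards +x; 1.57 upright; stop 1.75 (fully open). Starts at 1.05 to 1.25. Friction (0.04 N m) holds it. At angle q the crank pin is at x = -9 cos(q - 0.21), z = 9 sin(q - 0.21) mm from the pivot. Once hooked the handle takes up to 6 N; dead centre near 0.2; then press down to 0.
- handle (a point): middle of the upper face of the lever's solid steel handle (23 mm wide along y, 9 thick, 32 to 52 mm from the pivot, with a small turned-up tab to 60 mm); this point is 42 mm from the pivot. x points from the handle's end to the pivot, z out of the upper face, which looks to the loose half when upright and, shut, is 20 mm above the mould's top.
- crank_pin (a point): pin on the lever, 9 mm from the pivot, on which the claw's rod turns; x points along the rod to the claw. The claw is T-shaped: its round steel cross-bar, along y, is 10 mm thick and 34 long with flat ends to pinch (lightly: closing fingers may press it down on the keeper); its centre is 46 to 54 mm out from the pin, as the adjusting nut was left (not told), and 3 mm above the rod.
- claw (a joint): angle between claw rod and lever, rad: the rod's rise above level, pointing to +x, is this minus lever. Starts at its stop 2.88: folded against the lever's upper face, leaning back past upright. As the lever is opened the claw tips over and sinks slowly on to the keeper. Mould closed and lever at its stop: rod rise about -0.09 = lip lying on the keeper, -0.22 = hooked behind it.
- rod (a point): point on the claw's rod 20 mm out from the pin. Under the cross-bar hangs the lip: 20 mm wide, 5 thick, leaning in a little, reaching 14 mm below the bar's centre. A spring (1.2 N per mm, up to 18 mm) lets the claw be drawn out along its rod, not pushed in. Lever fully open, the lip must be drawn out 5 to 12 mm to drop into the keeper's slot; 3 mm too far and it meets the slot's wall.
- tan_vase: tan clay vase 170 mm high, 124 mm across, origin at its foot; bystander
- olive_planter: olive pot 105 mm high, 120 mm across, origin at its foot; bystander
- olive_flask: olive flask with a narrow neck, 130 mm high, 92 mm across, origin at its foot; bystander
- trim_knife: flat trimming knife lying on the bench; bystander
Not all that is in view belongs to the job. Leave any orange or purple look-alike of the half_b alone.

How it is judged:
On the way, in this order (a step that is already met when the one before it is completed fails the run):
1. the loose half is slid up to the fixed half: the joint is open less than 2 mm, the lever still up (x of b_face in the frame of a_face below 0.002 m and value of joint lever above 0.5 rad), for 0.2 s.
2. the claw's lip is down behind the keeper, the lever still up (x of claw_head_c1 in the frame of keeper between 0.003 and 0.02 m and z of claw_head_c1 in the frame of keeper below 0.006 m and value of joint lever above 0.8 rad), for 0.2 s.
At the end, for the whole second after the job is handed in: The lever lies down on its rest (within 0.06 rad), the claw's lip is down behind the keeper and pulls on it with more than 4 N, the mould joint is open less than 2 mm, and the loose half is at rest (value of joint lever below 0.06 rad and x of b_face in the frame of a_face below 0.002 m and x of claw_head_c1 in the frame of keeper between 0.003 and 0.02 m and z of claw_head_c1 in the frame of keeper below 0.006 m and contact force between claw_head_c1 and half_b above 4 N and linear speed of half_b below 0.01 m/s); the robot touches nothing.
It fails at once if the loose half is pushed or knocked by the robot with more than 25 N (contact force between any of the fingers, the arm and half_b above 25 N).
It fails at once if the claw is forced against the mould or keeper with more than 30 N (contact force between claw_head_c1 and half_b above 30 N).
It fails at once if the lever's handle is forced with more than 30 N (contact force between anything else and lever_c0 above 30 N).
It fails at once if a pot or the knife is moved more than 30 mm or a pot is tipped (distance of any of tan_vase, olive_planter, olive_flask, trim_knife from where it was at the start of the episode above 0.03 m or angle between any of tan_vase, olive_planter, olive_flask's own z axis and vertical above 0.5 rad).
It also fails if it takes over 72 s, if anything falls off the work surface, if the arm or the gripper's body presses on something with over 40 N, if the wrist force passes 120 N, or if a joint passes its speed limit or range.

## Working session

There is one attempt and no reset: what is moved stays moved. The work goes in short steps, Python scripts to look and compute and a tool call to move; the robot and the scene stay as the last step left them, time stands still between calls to the robot, and variables do not carry over. Pictures are saved under pics/ and viewed, about 8 in all and at most 12, crops included, and the job is handed in when it is done.

Besides the shell and the picture viewer there is one more tool, called after "Emit:" as name([rows], argument=value, ...), one row to a line, values as JSON. jog_arm: Moves the arm, as the interface text tells. Its arguments: {"type":"object","properties":{"commands":{"type":"array","items":{"type":"array"}},"newtons":{"type":"number"}},"required":["commands"]}

```bash
mkdir -p pics; ls; cat > h.py <<'E'
from cell import r, eyes, nets
import numpy as np, cv2
def ray(cam,px):
    m=eyes.camera_model(cam);K=np.array(m["mtx"]);R=np.array(m["rotation"]);c=np.array(m["xyz"])
    d=R@np.linalg.solve(K,[px[1],px[0],1.]);return c,d/np.linalg.norm(d)
def atz(cam,px,z):
    c,d=ray(cam,px);return c+d*(z-c[2])/d[2]
def proj(cam,P):
    m=eyes.camera_model(cam);K=np.array(m["mtx"]);R=np.array(m["rotation"]);c=np.array(m["xyz"])
    p=K@(R.T@(np.array(P)-c));return p[1]/p[2],p[0]/p[2]
def tri(obs):
    A=np.zeros((3,3));b=np.zeros(3)
    for cam,px in obs:
        c,d=ray(cam,px);M=np.eye(3)-np.outer(d,d);A+=M;b+=M@c
    return np.linalg.solve(A,b)
def save(cam,name,crop=None,s=1):
    im=eyes.read_camera(cam)[...,::-1]
    if crop: a,b,c,d=crop; im=im[b:d,a:c]
    cv2.imwrite("pics/"+name,cv2.resize(im,None,fx=s,fy=s,interpolation=cv2.INTER_CUBIC))
E
python3 - <<'E'
from h import *
np.set_printoptions(precision=4,suppress=True)
a=eyes.read_camera("scene");b=eyes.read_camera("top")
cv2.imwrite("pics/a.png",np.vstack([np.hstack([a,b])])[...,::-1][:, :])
im=cv2.imread("pics/a.png");cv2.imwrite("pics/a.png",cv2.resize(im,(800,300)))
print(r.observe())
for c in("scene","top"):
  print(c,eyes.camera_model(c)["xyz"])
  for n in ["closing_board","a_face","half_b","b_face","keeper","pivot","handle","crank_pin","rod"]:
    print(n,[(np.round(x["pixel"],1),round(x["conf"],2)) for x in nets.pinpoint(n,c)[:3]])
E
```

```text
pics
{'clock': 0.1, 'qpos': array([ 1.0844,  0.2591,  0.0209,  1.3336, -0.    ,  1.4182]), 'joint_vel': array([-0.0018, -0.0011,  0.0016,  0.0001,  0.0012, -0.0006]), 'joint_efforts': array([  0.0058, -55.6692,  34.5074,   0.0116,  -0.0001,   0.    ]), 'position': array([0.1801, 0.5194, 0.2387]), 'orientation': array([[-0.9448,  0.3276, -0.0005],
       [ 0.3276,  0.9448, -0.001 ],
       [ 0.0002, -0.0011, -1.    ]]), 'force': array([ 0.8492,  0.1045, -0.1954]), 'torque': array([-0.0236, -0.0381,  0.019 ]), 'gripper_width': 1.0042079552356826}
scene [ 1.2281 -0.2377  1.1318]
closing_board [(array([201.3, 267.5]), 0.83)]
a_face [(array([191.9, 263.4]), 0.62)]
half_b [(array([187.5, 275.7]), 0.73), (array([253.7, 326.7]), 0.7), (array([147.4, 219.2]), 0.69)]
b_face [(array([235. , 322.4]), 0.86), (array([153.9, 219.7]), 0.86), (array([269.9, 267.3]), 0.8)]
keeper [(array([135.3, 218.6]), 0.78), (array([256.2, 276.3]), 0.68), (array([241.2, 332.6]), 0.62)]
pivot [(array([190.5, 262.4]), 0.63)]
handle [(array([180.2, 257.8]), 0.41)]
crank_pin []
rod [(array([185.7, 257.2]), 0.64), (array([192.1, 263.8]), 0.37)]
top [ 0.5094 -0.0166  1.206 ]
closing_board [(array([183.3, 252.2]), 0.61), (array([182.1, 249.5]), 0.61)]
a_face [(array([184.9, 250.9]), 0.87)]
half_b [(array([110.5, 202.9]), 0.94), (array([265. , 282.9]), 0.78), (array([110.9, 260.9]), 0.76)]
b_face [(array([186.9, 243.9]), 0.77), (array([124.3, 208.9]), 0.61), (array([255.9, 281. ]), 0.6)]
keeper [(array([110.1, 201.6]), 0.64), (array([271.4, 284.4]), 0.62), (array([107.9, 263.3]), 0.61)]
pivot [(array([179., 256.]), 0.66)]
handle [(array([181.1, 256.3]), 0.43), (array([175.7, 261.1]), 0.4)]
crank_pin [(array([181.4, 255.5]), 0.41)]
rod [(array([178.2, 259.1]), 0.4)]
```

View pics/a.png

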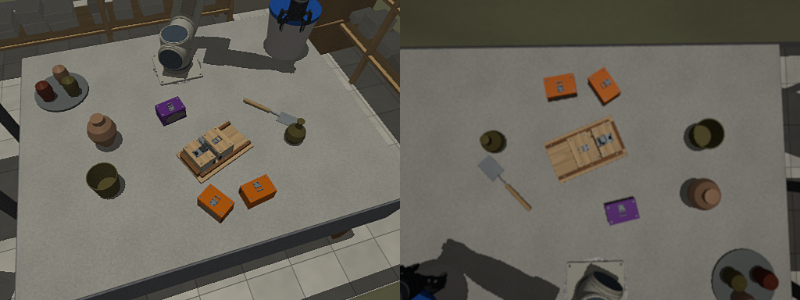

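```bash
python3 - <<'E'
from h import *
save("top","b.png",(170,80,340,210),4.5)
E
```

```text
(no output)
```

View pics/b.png

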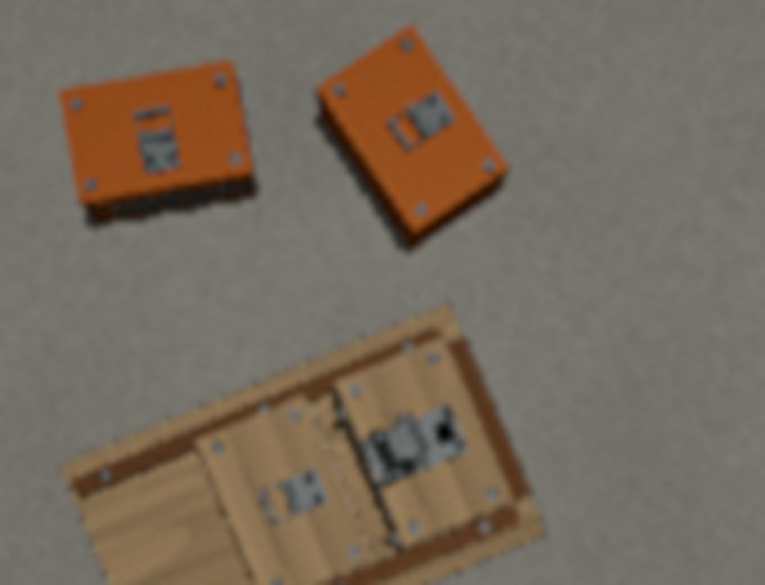

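Top view: the board lies yawed. Fixed half at right (corners in crop (335,385), (400,550), (510,500), (440,340)), loose half to its left at 195–325, orange and purple are look-alikes.

```bash
python3 - <<'E'
from h import *
np.set_printoptions(precision=4,suppress=True)
f=lambda u,v:(80+v/4.5,170+u/4.5)
for n,p,z in [("A1",(335,385),.082),("A2",(400,550),.082),("A3",(510,500),.082),("A4",(440,340),.082),("B1",(195,440),.082),("board far",(452,303),.012),("board r",(546,530),.012),("board l",(62,468),.012)]:
    print(n,atz("top",f(*p),z))
print("afface tri",tri([("scene",(191.9,263.4)),("top",(184.9,250.9))]),tri([("scene",(190.5,262.4)),("top",(179,256))]),tri([("scene",(201.3,267.5)),("top",(183.3,252.2))]))
print(atz("top",(184.9,250.9),.047),atz("top",(179,256),.098),atz("top",(183.3,252.2),0))
m=eyes.camera_model("wrist");s=r.observe()
R=s["orientation"]; print("wristcam in tool",R.T@(m["xyz"]-s["position"]),R.T@m["rotation"],m["mtx"])
E
```

```text
A1 [0.6389 0.0047 0.082 ]
A2 [ 0.5275 -0.0366  0.082 ]
A3 [ 0.5594 -0.1109  0.082 ]
A4 [ 0.6679 -0.0663  0.082 ]
B1 [0.6037 0.0988 0.082 ]
board far [ 0.7042 -0.0786  0.012 ]
board r [ 0.5407 -0.1418  0.012 ]
board l [0.5915 0.2003 0.012 ]
afface tri [ 0.5823 -0.0142  0.0439] [ 0.5983 -0.0269  0.0826] [ 0.5929 -0.0105 -0.0021]
[ 0.5823 -0.0135  0.047 ] [ 0.5963 -0.0291  0.098 ] [ 0.5903 -0.0177  0.    ]
wristcam in tool [ 0.0793  0.     -0.1352] [[ 0.0001 -0.9513 -0.3084]
 [ 1.     -0.0001  0.0008]
 [-0.0008 -0.3084  0.9513]] [[311.1335   0.     258.6413]
 [  0.     311.1335 194.6754]
 [  0.       0.       1.    ]]
```

Emit:
jog_arm([
  [[-490, -297, 39], [0, 0, 0.862], 85],
  [[-490, -297, 39], [0, 0, 0.862], 85],
  [[-490, -297, 39], [0, 0, 0.862], 85],
  [[-490, -297, 39], [0, 0, 0.862], 85],
  [[-490, -297, 39], [0, 0, 0.862], 85],
  [[-490, -297, 39], [0, 0, 0.862], 85],
  [[-490, -297, 39], [0, 0, 0.862], 85],
  [[-490, -297, 39], [0, 0, 0.862], 85],
  [[-490, -297, 39], [0, 0, 0.862], 85],
  [[-490, -297, 39], [0, 0, 0.862], 85],
])

```text
clock: 2.3
position: [0.5477, 0.0754, 0.1994]
orientation: [[-0.363, 0.932, -0.001], [0.932, 0.363, -0.0], [-0.0, -0.001, -1.0]]
force: [-0.8, 0.4, -0.3]
gripper_width: 0.994
```

Emit:
jog_arm([
  [[0, 0, 0], [0, 0, 0], 0],
  [[0, 0, 0], [0, 0, 0], 0],
  [[0, 0, 0], [0, 0, 0], 0],
])

```text
clock: 2.68
position: [0.5452, 0.0797, 0.2008]
orientation: [[-0.368, 0.93, 0.001], [0.93, 0.368, 0.0], [-0.0, 0.001, -1.0]]
force: [0.3, 0.8, -0.4]
gripper_width: 0.367
```

```bash
python3 - <<'E'
from h import *
np.set_printoptions(precision=4,suppress=True)
s=r.observe();print(s["position"],s["orientation"][:,0],s["force"],s["clock"])
save("wrist","c.png",None,1.5)
for n in ["a_face","half_b","b_face","keeper","pivot","handle","crank_pin","rod"]:
    print(n,[(np.round(x["pixel"],1),round(x["conf"],2)) for x in nets.pinpoint(n,"wrist")[:2]])
E
```

```text
[0.5452 0.0797 0.2008] [-0.368   0.9298 -0.0001] [ 0.3185  0.7703 -0.4267] 2.675
a_face [(array([276.9, 261.1]), 0.71)]
half_b [(array([249.1,  29.2]), 0.76), (array([221.1, 494.3]), 0.75)]
b_face [(array([225.5, 482.7]), 0.61)]
keeper [(array([245.1, 266.6]), 0.85)]
pivot []
handle [(array([364.4, 265.8]), 0.83), (array([245.8, 263.5]), 0.18)]
crank_pin [(array([325.7, 263.2]), 0.57)]
rod [(array([349.6, 263.1]), 0.72)]
```

View pics/c.png

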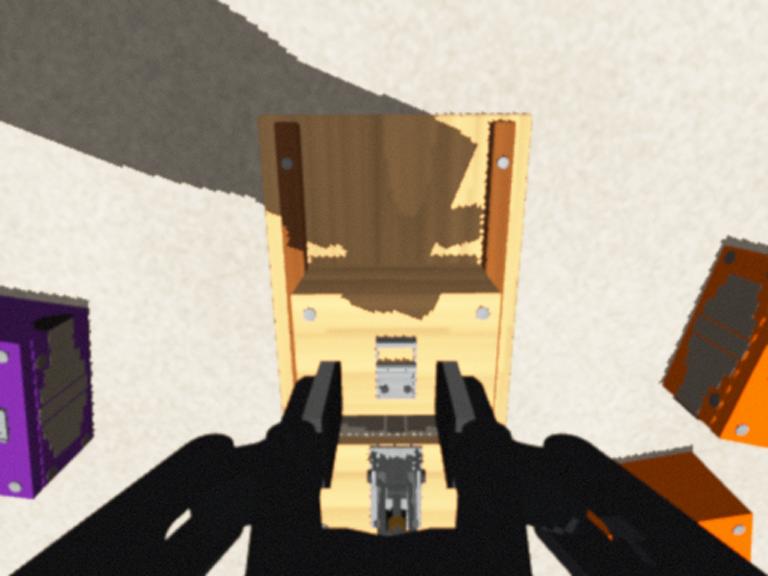

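Wrist view: loose half's back top edge at rows ~195 (view /1.5), cols 195–333; board end corners (172,77), (354,77); keeper in the middle, gap then the latch at the bottom.

```bash
python3 - <<'E'
from h import *
np.set_printoptions(precision=4,suppress=True)
s=r.observe();R=s["orientation"];p=s["position"]
for n,px,z in [("backL",(293,292),.082),("backR",(293,500),.082),("bendL",(116,258),.012),("bendR",(115,531),.012),("keeper",(245.1*1.5,266.6*1.5),.088),("fixed edge L",(443,335),.082),("fixed edge R",(443,446),.082),("loose front",(417,395),.082),("fix screw wid L",(487,321),.082),("R",(487,457),.082)]:
    q=atz("wrist",(px[0]/1.5,px[1]/1.5),z);print(n,q,"tool mm",R.T@(q-p)*1000)
E
```

```text
backL [0.496  0.0553 0.082 ] tool mm [ -3.3893 -54.855  118.2846]
backR [0.6066 0.0988 0.082 ] tool mm [ -3.3764  63.9837 118.2805]
bendL [0.4326 0.1357 0.012 ] tool mm [ 94.6601 -84.4189 188.2851]
bendR [0.5972 0.2012 0.012 ] tool mm [ 95.2905  92.7841 188.279 ]
keeper [0.5698 0.0368 0.088 ] tool mm [-47.6199   6.9995 112.2827]
fixed edge L [ 0.5525 -0.0306  0.082 ] tool mm [-104.0105  -33.7932  118.2844]
fixed edge R [ 0.6183 -0.0047  0.082 ] tool mm [-104.0043   36.9985  118.282 ]
loose front [0.581  0.0011 0.082 ] tool mm [-84.9224   4.3813 118.283 ]
fix screw wid L [ 0.5553 -0.0662  0.082 ] tool mm [-138.1224  -44.2252  118.285 ]
R [ 0.6388 -0.0333  0.082 ] tool mm [-138.1152   45.5729  118.2819]
```

Emit:
jog_arm([
  [[30, 4.5, 30], [0, 0, 0], 0],
  [[30, 4.5, 90], [0, 0, 0], 0],
  [[30, 4.5, 150], [0, 0, 0], 0],
  [[28, 4.5, 154], [0, 0, 0], 0],
  [[20, 4.5, 154], [0, 0, 0], 0],
  [[16, 4.5, 154], [0, 0, 0], 0],
  [[13, 4.5, 154], [0, 0, 0], 0],
  [[10, 4.5, 154], [0, 0, 0], 0],
  [[8, 4.5, 154], [0, 0, 0], 0],
])

```text
clock: 4.25
position: [0.547, 0.0882, 0.0469]
orientation: [[-0.367, 0.93, 0.0], [0.93, 0.367, 0.002], [0.001, 0.001, -1.0]]
force: [-1.0, 4.8, 3.0]
gripper_width: 0.0
```

Emit:
jog_arm([
  [[-2, 0, 0], [0, 0, 0], 0],
  [[-4, 0, 0], [0, 0, 0], 0],
  [[-6, 0, 0], [0, 0, 0], 0],
])

```text
clock: 4.62
position: [0.549, 0.0828, 0.0468]
orientation: [[-0.367, 0.93, -0.0], [0.93, 0.367, 0.002], [0.002, 0.001, -1.0]]
force: [-1.9, 5.3, 3.0]
gripper_width: 0.0
```

Emit:
jog_arm([
  [[-2, 0, 0], [0, 0, 0], 0],
  [[-4, 0, 0], [0, 0, 0], 0],
  [[-6, 0, 0], [0, 0, 0], 0],
  [[-8, 0, 0], [0, 0, 0], 0],
  [[-9, 0, 0], [0, 0, 0], 0],
  [[-10, 0, 0], [0, 0, 0], 0],
])

```text
clock: 5.38
position: [0.5527, 0.0735, 0.0467]
orientation: [[-0.367, 0.93, -0.0], [0.93, 0.367, 0.002], [0.002, 0.001, -1.0]]
force: [-1.6, 5.7, 2.4]
gripper_width: -0.002
```

Emit:
jog_arm([
  [[-0.7, 0, 0], [0, 0, 0], 0],
  [[-1.3, 0, 0], [0, 0, 0], 0],
])

```text
clock: 5.62
position: [0.5532, 0.0723, 0.0467]
orientation: [[-0.367, 0.93, -0.0], [0.93, 0.367, 0.002], [0.002, 0.001, -1.0]]
force: [-2.7, 5.8, 2.5]
gripper_width: -0.003
```

Emit:
jog_arm([
  [[-0.7, 0, 0], [0, 0, 0], 0],
  [[-1.2, 0, 0], [0, 0, 0], 0],
])

```text
clock: 5.88
position: [0.5535, 0.0714, 0.0467]
orientation: [[-0.367, 0.93, -0.0], [0.93, 0.367, 0.002], [0.002, 0.001, -1.0]]
force: [-1.9, 7.2, 3.7]
gripper_width: -0.002
```

Emit:
jog_arm([
  [[-0.5, 0, 0], [0, 0, 0], 0],
  [[-1.0, 0, 0], [0, 0, 0], 0],
])

```text
clock: 6.12
position: [0.5535, 0.0712, 0.0467]
orientation: [[-0.368, 0.93, -0.001], [0.93, 0.368, 0.003], [0.004, 0.0, -1.0]]
force: [-4.2, 12.2, 4.8]
gripper_width: 0.001
```

Emit:
jog_arm([
  [[-0.5, 0, 0], [0, 0, 0], 0],
  [[-1.0, 0, 0], [0, 0, 0], 0],
])

```text
clock: 6.38
position: [0.5535, 0.0711, 0.0467]
orientation: [[-0.368, 0.93, -0.001], [0.93, 0.368, 0.005], [0.005, 0.001, -1.0]]
force: [-6.2, 16.7, 5.7]
gripper_width: 0.002
```

Emit:
jog_arm([
  [[2, 0, 0], [0, 0, 0], 0],
  [[6, 0, 0], [0, 0, 0], 0],
  [[10, 0, -60], [0, 0, 0], 0],
  [[10, 0, -120], [0, 0, 0], 0],
  [[0, 0, -168], [0, 0, 0], 0],
  [[-60, 0, -168], [0, 0, 0], 0],
  [[-120, 0, -168], [0, 0, 0], 0],
  [[-152, 0, -168], [0, 0, 0], 0],
  [[-152, 0, -168], [0, 0, 0], 0],
])

```text
clock: 7.5
position: [0.6108, -0.0753, 0.2137]
orientation: [[-0.363, 0.932, -0.0], [0.932, 0.363, -0.0], [-0.0, -0.001, -1.0]]
force: [-0.0, -0.2, 0.2]
gripper_width: -0.0
```

```bash
cat >> h.py <<'E'
np.set_printoptions(precision=4,suppress=True)
# board frame estimate
Xb=np.array([-.3675,.93,0]);Xb/=np.linalg.norm(Xb);Yb=np.cross([0,0,1],Xb);Rb=np.c_[Xb,Yb,[0,0,1]]
p0=np.array([.5452,.0797,0]); O=p0+Xb*-.103-Yb*.0045*-1*-1
def tob(q): return Rb.T@(np.array(q)-O)*1000
E
python3 - <<'E'
from h import *
s=r.observe();R=s["orientation"];print(Rb,R,"tcp b",tob(s["position"]),O)
save("wrist","d.png",None,1.5)
for c in("wrist","scene","top"):
  for n in ["a_face","b_face","keeper","pivot","handle","crank_pin","rod"]:
    for x in nets.pinpoint(n,c)[:1] if c=="wrist" else nets.pinpoint(n,c)[:3]:
      if c=="scene" or c=="top":
        pass
      z={"a_face":.047,"b_face":.047,"keeper":.088,"pivot":.098,"handle":.136,"crank_pin":.105,"rod":.125}[n]
      print(c,n,x["pixel"],round(x["conf"],2),tob(atz(c,x["pixel"],z)))
E
```

```text
[[-0.3675 -0.93    0.    ]
 [ 0.93   -0.3675  0.    ]
 [ 0.      0.      1.    ]] [[-0.3632  0.9317 -0.0005]
 [ 0.9317  0.3632 -0.0003]
 [-0.0001 -0.0006 -1.    ]] tcp b [-65.2791   0.5079 213.7107] [ 0.5872 -0.0144  0.    ]
wrist a_face [112.0, 257.7] 0.62 [ 0.3736  1.1854 47.    ]
wrist b_face [108.5, 10.1] 0.75 [  4.3509 233.3281  47.    ]
wrist keeper [241.3, 469.5] 0.7 [-112.9483 -195.7948   88.    ]
wrist pivot [126.8, 258.1] 0.82 [-7.3358  0.4164 98.    ]
wrist handle [158.4, 262.4] 0.87 [-25.1883  -2.6798 136.    ]
wrist crank_pin [136.4, 259.6] 0.81 [-14.093  -0.85  105.   ]
wrist rod [145.6, 260.2] 0.69 [-18.2256  -1.2297 125.    ]
scene a_face [191.9, 263.4] 0.62 [ 0.1739  3.4878 47.    ]
scene b_face [235.0, 322.4] 0.86 [  46.3772 -234.0224   47.    ]
scene b_face [153.9, 219.7] 0.86 [-22.8222 223.5513  47.    ]
scene b_face [269.9, 267.3] 0.8 [-161.0239 -216.4978   47.    ]
scene keeper [135.3, 218.6] 0.78 [  5.9951 265.8351  88.    ]
scene keeper [256.2, 276.3] 0.68 [-124.8649 -211.4809   88.    ]
scene keeper [241.2, 332.6] 0.62 [  37.8387 -278.2408   88.    ]
scene pi
[... 433 characters left out ...]
5] 0.79 [ 11.3842 245.308   47.    ]
top keeper [268.5, 286.3] 0.89 [  2.4928 276.4505  88.    ]
top keeper [106.1, 263.5] 0.74 [-123.7026 -198.8492   88.    ]
top keeper [190.3, 229.0] 0.72 [70.1036 -3.6088 88.    ]
top pivot [180.4, 256.7] 0.81 [-17.3115   1.5883  98.    ]
top pivot [180.7, 252.9] 0.16 [-6.5609 -1.935  98.    ]
top handle [187.0, 252.8] 0.73 [  1.8204  17.2104 136.    ]
top handle [175.7, 261.6] 0.65 [-33.9988  -3.0058 136.    ]
top crank_pin [178.6, 256.7] 0.49 [-19.0908  -2.8692 105.    ]
top crank_pin [242.6, 377.8] 0.27 [-275.1217  308.7819  105.    ]
top crank_pin [180.6, 254.9] 0.25 [-11.9071   0.5396 105.    ]
top rod [178.0, 259.0] 0.54 [-25.0828  -0.5284 125.    ]
```

View pics/d.png

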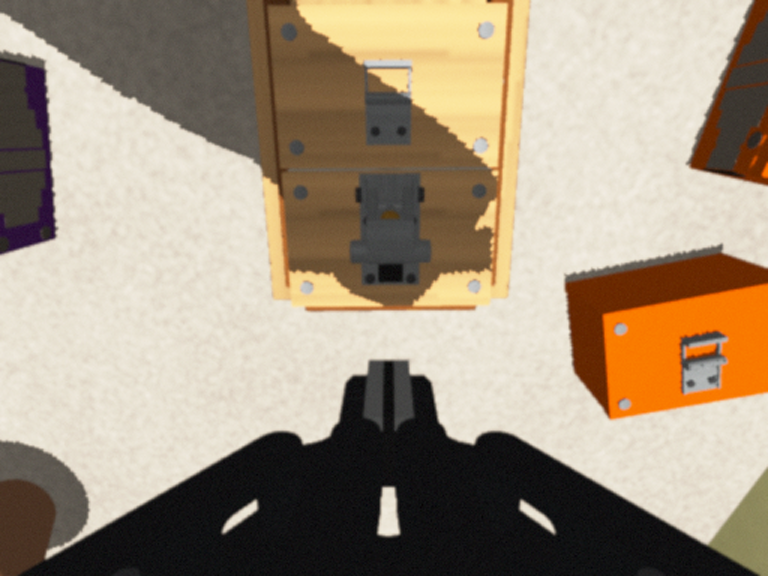

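Emit:
jog_arm([
  [[0, 0, 40], [0, 0, 0], 0],
  [[0, 0, 80], [0, 0, 0], 0],
  [[4, 0, 80], [0, 0, 0], 0],
  [[9, 0, 80], [0, 0, 0], 0],
  [[13, 0, 80], [0, 0, 0], 0],
  [[17, 0, 80], [0, 0, 0], 0],
  [[21, 0, 80], [0, 0, 0], 0],
  [[25, 0, 80], [0, 0, 0], 0],
  [[29, 0, 80], [0, 0, 0], 0],
  [[32, 0, 80], [0, 0, 0], 0],
])

```text
clock: 9.85
position: [0.5983, -0.0428, 0.1342]
orientation: [[-0.366, 0.93, -0.0], [0.93, 0.366, 0.0], [0.0, -0.0, -1.0]]
force: [-0.6, 0.0, 0.1]
gripper_width: 0.002
```

Emit:
jog_arm([
  [[3, 0, 0], [0, 0, 0], 0],
  [[5, 0, 0], [0, 0, 0], 0],
  [[7, 0, 0], [0, 0, 0], 0],
])

```text
clock: 10.22
position: [0.5959, -0.0365, 0.1342]
orientation: [[-0.366, 0.931, -0.0], [0.931, 0.366, 0.0], [0.0, -0.0, -1.0]]
force: [0.9, -1.0, 0.7]
gripper_width: -0.001
```

```bash
python3 - <<'E'
from h import *
s=r.observe();print("tcp b",tob(s["position"]),Rb.T@s["force"])
a=eyes.read_camera("wrist")
b=eyes.read_camera("scene")[140:240,200:330]
cv2.imwrite("pics/e.png",np.hstack([a[:,100:420],cv2.resize(b,(480,384),interpolation=cv2.INTER_CUBIC)])[...,::-1])
E
```

```text
tcp b [-23.6716   0.0724 134.1987] [-1.2362 -0.4474  0.6879]
```

View pics/e.png

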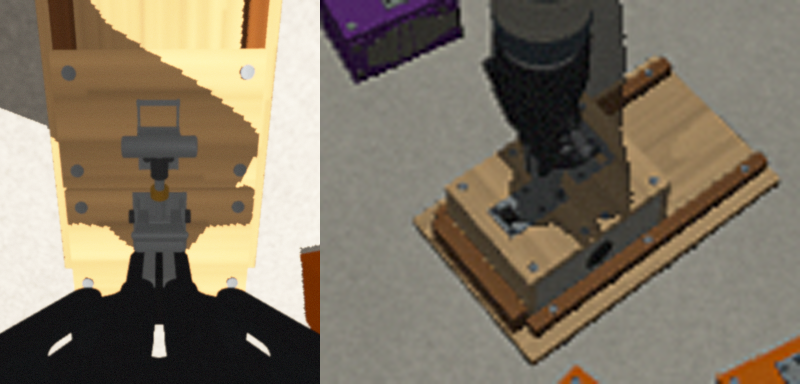

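The claw (bar at wrist row 147, cols 222–297) is already tipping onto the keeper; the lever is being pushed from behind. Push on to the stop.

Emit:
jog_arm([
  [[1, 0, 0], [0, 0, 0], 0],
  [[2, 0, 0], [0, 0, 0], 0],
])

```text
clock: 10.58
position: [0.5957, -0.0357, 0.1343]
orientation: [[-0.366, 0.931, 0.001], [0.931, 0.366, -0.002], [-0.002, -0.0, -1.0]]
force: [2.3, -7.4, -2.1]
gripper_width: -0.002
```

Emit:
jog_arm([
  [[1, 0, 0], [0, 0, 0], 0],
  [[1.5, 0, 0], [0, 0, 0], 0],
])

```text
clock: 10.82
position: [0.5956, -0.0355, 0.1344]
orientation: [[-0.365, 0.931, 0.001], [0.931, 0.365, -0.004], [-0.004, -0.0, -1.0]]
force: [4.9, -13.2, -3.2]
gripper_width: 0.001
```

Emit:
jog_arm([
  [[1, 0, 0], [0, 0, 0], 0],
  [[1, 0, 0], [0, 0, 0], 0],
])

```text
clock: 11.08
position: [0.5956, -0.0354, 0.1344]
orientation: [[-0.364, 0.931, 0.002], [0.931, 0.364, -0.005], [-0.006, -0.0, -1.0]]
force: [4.5, -14.8, -4.2]
gripper_width: 0.002
```

Emit:
jog_arm([
  [[-4, 0, 0], [0, 0, 0], 0],
  [[-10, 0, -30], [0, 0, 0], 0],
  [[-10, 0, -70], [0, 0, 0], 0],
  [[40, 0, -75], [0, 0, 0], 48],
  [[64, 0, -75], [0, 0, 0], 48],
  [[64, 0, -75], [0, 0, 0], 48],
  [[64, 0, -75], [0, 0, 0], 48],
])

```text
clock: 11.95
position: [0.571, 0.0269, 0.2089]
orientation: [[-0.367, 0.93, -0.001], [0.93, 0.367, -0.0], [0.0, -0.001, -1.0]]
force: [0.2, -1.0, 0.4]
gripper_width: 0.561
```

```bash
python3 - <<'E'
from h import *
s=r.observe();print("tcp b",tob(s["position"]),s["force"],s["gripper_width"],s["orientation"])
a=eyes.read_camera("wrist")
cv2.imwrite("pics/f.png",cv2.resize(a[110:310,155:355],(800,800),interpolation=cv2.INTER_CUBIC)[:600,:,::-1])
for n in ["keeper","pivot","handle","crank_pin","rod"]:
    for x in nets.pinpoint(n,"wrist")[:1]:
      z={"keeper":.088,"pivot":.098,"handle":.139,"crank_pin":.107,"rod":.105}[n]
      print(n,x["pixel"],round(x["conf"],2),tob(atz("wrist",x["pixel"],z)))
for P in [(38,17,105.5),(38,-17,105.5),(43,0,105.5),(33,0,105.5),(36,0,91),(52,12,91),(0,0,82)]:
    v,u=proj("wrist",O+Rb@(np.array(P)/1000)); print(P,"crop px",(u-155)*4,(v-110)*4)
E
```

```text
tcp b [ 44.3879  -0.0935 208.8741] [ 0.2122 -0.9601  0.3539] 0.561092495748087 [[-0.3666  0.9304 -0.0005]
 [ 0.9304  0.3666 -0.0001]
 [ 0.0001 -0.0005 -1.    ]]
keeper [339.5, 452.0] 0.9 [-114.9298 -196.4574   88.    ]
pivot [254.9, 260.9] 0.56 [-12.6154  -1.8157  98.    ]
handle [271.1, 261.3] 0.66 [ -3.6693  -1.8425 139.    ]
crank_pin [260.3, 260.4] 0.82 [-12.8232  -1.321  107.    ]
rod [238.4, 260.3] 0.93 [  6.9977  -1.2662 105.    ]
(38, 17, 105.5) crop px 331.44804893426885 376.5632773395879
(38, -17, 105.5) crop px 498.4370835625998 376.26738801093757
(43, 0, 105.5) crop px 414.88996880146647 353.13894806518726
(33, 0, 105.5) crop px 414.9839542890272 399.41060440259696
(36, 0, 91) crop px 414.9593823906996 362.48047600539564
(52, 12, 91) crop px 358.00649857322685 290.96288349625127
(0, 0, 82) crop px 415.2586328624386 497.14718702688185
```

View pics/f.png

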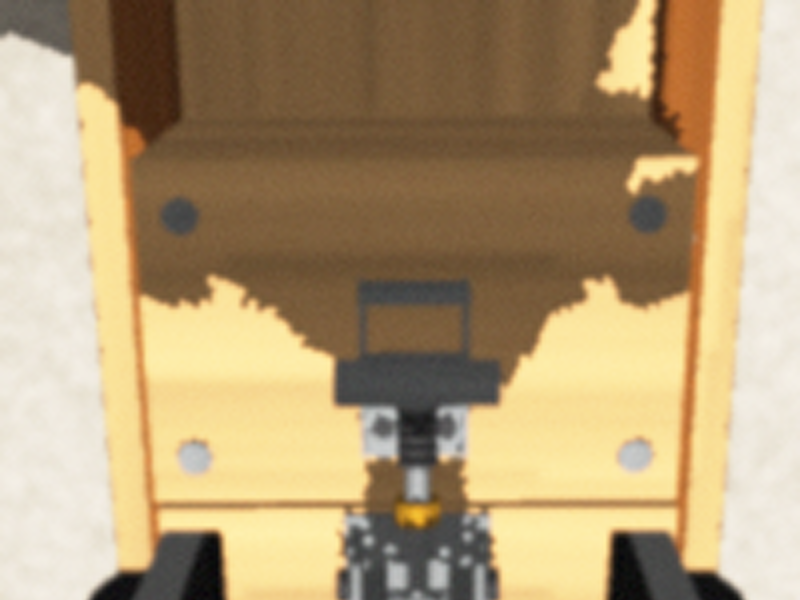

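Bar at crop rows 358–404, cols 334–500 (board x≈37, y≈-0.4), resting on the keeper; slot wall at row 291 exactly as predicted; joint shut.

Emit:
jog_arm([
  [[-8, 0, 30], [0, -0.15, 0], 48],
  [[-8, 0, 70], [0, -0.15, 0], 48],
  [[-8, 0, 95], [0, -0.15, 0], 48],
  [[-8, 0, 103], [0, -0.15, 0], 48],
  [[-8, 0, 106], [0, -0.15, 0], 48],
  [[-8, 0, 106], [0, -0.15, 0], 48],
])

```text
clock: 13.0
position: [0.5744, 0.0195, 0.1041]
orientation: [[-0.362, 0.931, 0.056], [0.92, 0.366, -0.139], [-0.15, 0.001, -0.989]]
force: [-0.1, -0.0, -0.4]
gripper_width: 0.565
```

Emit:
jog_arm([
  [[0, 0, 0], [0, 0, 0], 40],
  [[0, 0, 0], [0, 0, 0], 36],
  [[0, 0, 0], [0, 0, 0], 32],
  [[0, 0, 0], [0, 0, 0], 32],
], newtons=25)

```text
clock: 13.5
position: [0.5741, 0.0197, 0.1039]
orientation: [[-0.362, 0.93, 0.056], [0.92, 0.366, -0.139], [-0.15, 0.001, -0.989]]
force: [-0.7, 1.3, 5.7]
gripper_width: 0.389
```

```bash
python3 - <<'E'
from h import *
s=r.observe();print("tcp b",tob(s["position"]),Rb.T@s["force"],s["gripper_width"]*85,Rb.T@s["orientation"])
a=eyes.read_camera("wrist")
cv2.imwrite("pics/g.png",cv2.resize(a[180:380,130:380],(750,600),interpolation=cv2.INTER_CUBIC)[:,:,::-1])
E
```

```text
tcp b [ 36.5506  -0.349  103.8535] [1.4666 0.1563 5.7467] 33.07601722476439 [[ 0.9887 -0.0013 -0.1499]
 [-0.0014 -1.     -0.0008]
 [-0.1499  0.001  -0.9887]]
```

View pics/g.png

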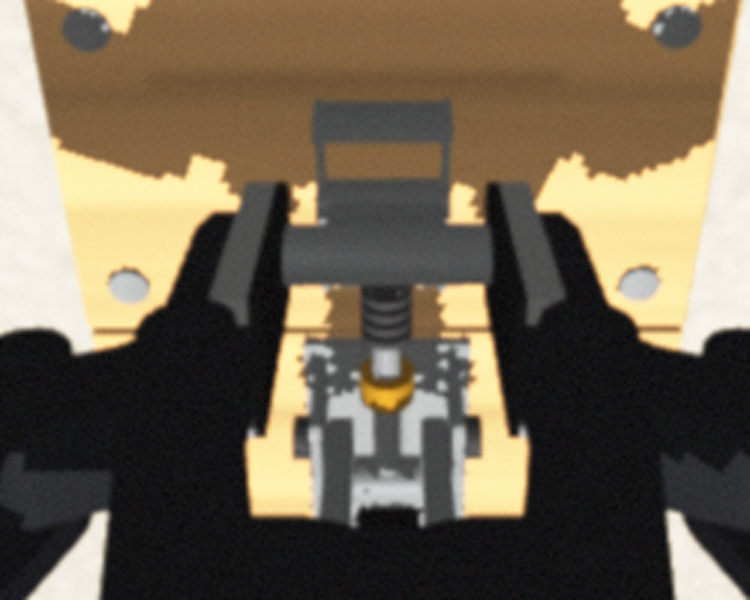

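Bar is pinched between the pads (rows 225–285). Lift 1 mm and draw out 9.5 mm.

Emit:
jog_arm([
  [[-0.1, 0, -1], [0, 0, 0], 32],
  [[2, 0, -1.3], [0, 0, 0], 32],
  [[4, 0, -1.6], [0, 0, 0], 32],
  [[6, 0, -1.9], [0, 0, 0], 32],
  [[8, 0, -2.2], [0, 0, 0], 32],
  [[9.2, 0, -2.4], [0, 0, 0], 32],
  [[9.2, 0, -2.4], [0, 0, 0], 32],
], newtons=30)

```text
clock: 14.42
position: [0.5709, 0.0272, 0.1045]
orientation: [[-0.361, 0.931, 0.056], [0.92, 0.365, -0.142], [-0.152, 0.0, -0.988]]
force: [2.8, -9.1, -1.2]
gripper_width: 0.384
```

```bash
python3 - <<'E'
from h import *
s=r.observe();print("tcp b",tob(s["position"]),Rb.T@s["force"],s["gripper_width"]*85)
a=eyes.read_camera("wrist")
cv2.imwrite("pics/h.png",cv2.resize(a[180:380,130:380],(750,600),interpolation=cv2.INTER_CUBIC)[:,:,::-1])
E
```

```text
tcp b [ 44.7568  -0.1523 104.5061] [-9.4868  0.7639 -1.1643] 32.60587818606553
```

View pics/h.png

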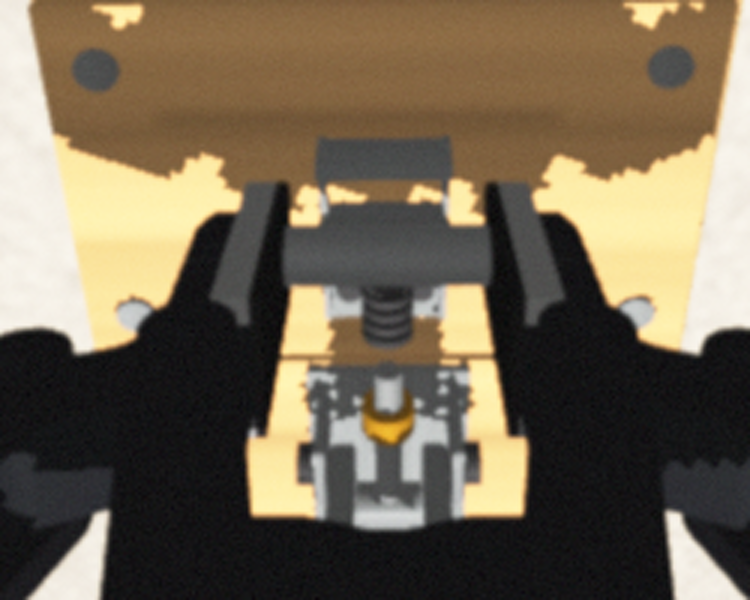

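Emit:
jog_arm([
  [[1.3, 0, -0.2], [0, 0, 0], 32],
  [[1.6, 0, 1.8], [0, 0, 0], 32],
  [[1.8, 0, 3.3], [0, 0, 0], 32],
  [[1.9, 0, 4], [0, 0, 0], 32],
])

```text
clock: 14.98
position: [0.5707, 0.028, 0.1005]
orientation: [[-0.361, 0.931, 0.056], [0.92, 0.365, -0.142], [-0.153, 0.0, -0.988]]
force: [3.4, -10.6, 2.3]
gripper_width: 0.383
```

```bash
python3 - <<'E'
from h import *
s=r.observe();print("tcp b",tob(s["position"]),Rb.T@s["force"],s["gripper_width"]*85)
E
```

```text
tcp b [ 45.5762  -0.2504 100.5019] [-11.11     0.7486   2.3462] 32.55778691379084
```

Emit:
jog_arm([
  [[0.3, 0, 2], [0, 0, 0], 32],
  [[0.5, 0, 3], [0, 0, 0], 32],
])

```text
clock: 15.22
position: [0.5708, 0.028, 0.0977]
orientation: [[-0.36, 0.931, 0.057], [0.92, 0.365, -0.143], [-0.153, 0.001, -0.988]]
force: [4.0, -9.5, 4.4]
gripper_width: 0.384
```

```bash
python3 - <<'E'
from h import *
s=r.observe();print("tcp b",tob(s["position"]),Rb.T@s["force"],s["gripper_width"]*85)
a=eyes.read_camera("wrist")
cv2.imwrite("pics/i.png",cv2.resize(a[180:380,130:380],(750,600),interpolation=cv2.INTER_CUBIC)[:,:,::-1])
E
```

```text
tcp b [45.5142 -0.307  97.6855] [-10.2669  -0.1932   4.3804] 32.610698874612375
```

View pics/i.png

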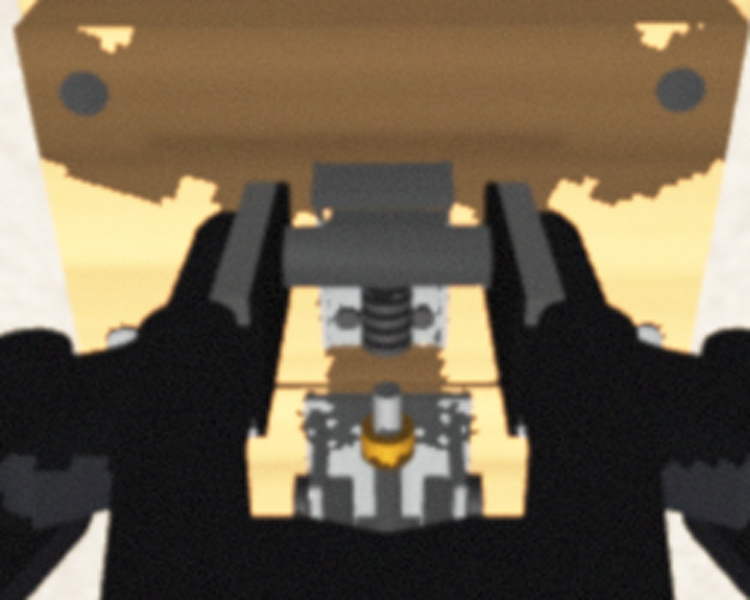

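Lip (dark block, rows 200–225) is sinking between bar and slot wall (wall row 165–205). Lower a bit more, then ease back.

Emit:
jog_arm([
  [[0.2, 0, 1.2], [0, 0, 0], 32],
  [[0.4, 0, 2.4], [0, 0, 0], 32],
  [[0.4, 0, 2.4], [0, 0, 0], 32],
])

```text
clock: 15.65
position: [0.5708, 0.028, 0.0954]
orientation: [[-0.36, 0.931, 0.057], [0.92, 0.365, -0.143], [-0.154, 0.001, -0.988]]
force: [2.7, -10.8, 3.6]
gripper_width: 0.383
```

Emit:
jog_arm([
  [[-1, 0, 0.2], [0, 0, 0], 32],
  [[-2, 0, 0.3], [0, 0, 0], 32],
  [[-3, 0, 0.5], [0, 0, 0], 32],
])

```text
clock: 16.02
position: [0.5717, 0.0256, 0.0953]
orientation: [[-0.361, 0.931, 0.056], [0.92, 0.365, -0.142], [-0.153, 0.001, -0.988]]
force: [0.9, -7.5, 4.1]
gripper_width: 0.384
```

```bash
python3 - <<'E'
from h import *
s=r.observe();print("tcp b",tob(s["position"]),Rb.T@s["force"],s["gripper_width"]*85)
E
```

```text
tcp b [42.9458 -0.2529 95.299 ] [-7.2854  1.9419  4.111 ] 32.60611690744753
```

Emit:
jog_arm([
  [[-1, 0, 0.2], [0, 0, 0], 32],
  [[-2, 0, 0.3], [0, 0, 0], 32],
  [[-2, 0, 0.3], [0, 0, 0], 32],
])

```text
clock: 16.4
position: [0.5718, 0.0251, 0.0952]
orientation: [[-0.362, 0.93, 0.056], [0.92, 0.366, -0.139], [-0.15, 0.001, -0.989]]
force: [-0.9, -0.2, 6.7]
gripper_width: 0.382
```

```bash
python3 - <<'E'
from h import *
s=r.observe();print("tcp b",tob(s["position"]),Rb.T@s["force"],s["gripper_width"]*85)
E
```

```text
tcp b [42.4377 -0.2022 95.167 ] [0.1406 0.9395 6.6852] 32.437127454537226
```

Emit:
jog_arm([
  [[0, 0, 0], [0, 0, 0], 48],
  [[0, 0, 0], [0, 0, 0], 48],
  [[0, 0, 0], [0, 0, 0], 48],
  [[0, 0, -30], [0, 0, 0], 48],
  [[0, 0, -80], [0, 0, 0], 48],
  [[0, 0, -112], [0, 0.15, 0], 48],
  [[0, 0, -112], [0, 0.15, 0], 48],
  [[0, 0, -112], [0, 0.15, 0], 48],
])

```text
clock: 17.4
position: [0.5653, 0.0403, 0.2043]
orientation: [[-0.366, 0.931, -0.001], [0.931, 0.366, -0.001], [-0.001, -0.001, -1.0]]
force: [-0.2, 0.2, -1.0]
gripper_width: 0.564
```

```bash
python3 - <<'E'
from h import *
s=r.observe();print("tcp b",tob(s["position"]),Rb.T@s["force"],s["gripper_width"]*85)
a=eyes.read_camera("wrist")
cv2.imwrite("pics/j.png",cv2.resize(a[110:310,155:355],(800,800),interpolation=cv2.INTER_CUBIC)[100:700,:,::-1])
for n in ["keeper","pivot","handle","crank_pin","rod"]:
    for x in nets.pinpoint(n,"wrist")[:1]:
      z={"keeper":.088,"pivot":.098,"handle":.139,"crank_pin":.107,"rod":.105}[n]
      print(n,x["pixel"],round(x["conf"],2),tob(atz("wrist",x["pixel"],z)))
for P in [(43,17,97.5),(43,-17,97.5),(36,0,91),(52,12,91),(0,0,82),(9,0,156)]:
    v,u=proj("wrist",O+Rb@(np.array(P)/1000)); print(P,"crop px",(u-155)*4,(v-110)*4-100)
E
```

```text
tcp b [ 58.9255   0.2878 204.3488] [ 0.2593  0.1185 -0.9747] 47.95789551808852
keeper [268.9, 259.4] 0.66 [-14.2374   0.1187  88.    ]
pivot [271.9, 258.3] 0.82 [-11.1166   1.0045  98.    ]
handle [289.6, 261.7] 0.6 [ -0.9176  -1.8046 139.    ]
crank_pin [275.8, 261.5] 0.57 [ -9.6041  -2.0404 107.    ]
rod [254.9, 260.6] 0.9 [  9.2321  -1.3758 105.    ]
(43, 17, 97.5) crop px 334.50781528773416 317.86862322257196
(43, -17, 97.5) crop px 497.19266269741365 317.82776327134127
(36, 0, 91) crop px 415.85521516106587 336.98668138596804
(52, 12, 91) crop px 359.1581757741885 266.94665639480104
(0, 0, 82) crop px 415.9072180520343 466.27546322347723
(9, 0, 156) crop px 415.91129426309044 626.1289097902334
```

View pics/j.png

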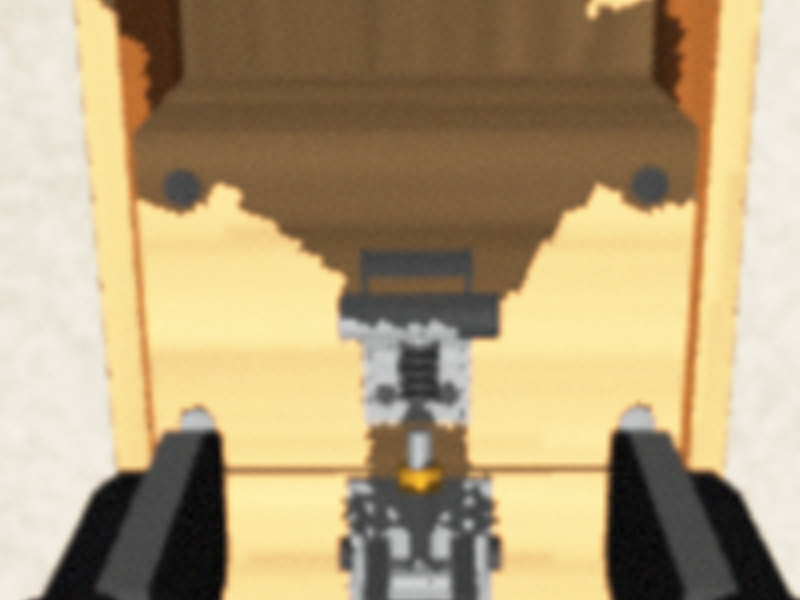

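Lip is hooked: bar at crop rows 293–336 (board x≈43, z≈97.5), right behind the keeper edge; joint still shut. Now the lever.

Emit:
jog_arm([
  [[-10, 0, 10], [0, 0, 0], 0],
  [[-25, 0, 30], [0, 0, 0], 0],
  [[-29, 0, 52], [0, 0, 0], 0],
  [[-29, 0, 58], [0, 0, 0], 0],
  [[-33, 0, 58], [0, 0, 0], 0],
  [[-38, 0, 58], [0, 0, 0], 0],
  [[-42, 0, 58], [0, 0, 0], 0],
  [[-46, 0, 58], [0, 0, 0], 0],
])

```text
clock: 18.7
position: [0.5827, -0.0025, 0.1477]
orientation: [[-0.366, 0.931, 0.001], [0.931, 0.366, -0.0], [-0.0, 0.001, -1.0]]
force: [0.0, 0.6, 0.0]
gripper_width: 0.002
```

Emit:
jog_arm([
  [[-4, 0, 0], [0, 0, 0], 0],
  [[-8, 0, 0], [0, 0, 0], 0],
  [[-12, 0, 0], [0, 0, 0], 0],
])

```text
clock: 19.08
position: [0.5869, -0.0134, 0.1474]
orientation: [[-0.366, 0.93, 0.0], [0.93, 0.366, 0.0], [0.0, 0.0, -1.0]]
force: [-0.7, 2.7, 1.6]
gripper_width: -0.002
```

```bash
python3 - <<'E'
from h import *
s=r.observe();print("tcp b",tob(s["position"]),Rb.T@s["force"],s["gripper_width"]*85)
E
```

```text
tcp b [  1.0635  -0.1016 147.3708] [ 2.7868 -0.3462  1.6017] -0.16766260993335622
```

Emit:
jog_arm([
  [[-5, 0, -0.5], [0, 0, 0], 0],
  [[-9.5, 0, 0], [0, 0, 0], 0],
  [[-13.5, 0, 0.8], [0, 0, 0], 0],
  [[-17.5, 0, 2.2], [0, 0, 0], 0],
  [[-21.3, 0, 3.9], [0, 0, 0], 0],
  [[-25, 0, 6], [0, 0, 0], 0],
  [[-28.4, 0, 8.5], [0, 0, 0], 0],
])

```text
clock: 19.95
position: [0.5974, -0.0402, 0.1387]
orientation: [[-0.366, 0.931, 0.0], [0.931, 0.366, -0.0], [-0.0, 0.0, -1.0]]
force: [0.9, 0.9, 2.7]
gripper_width: -0.001
```

```bash
python3 - <<'E'
from h import *
s=r.observe();print("tcp b",tob(s["position"]),Rb.T@s["force"],s["gripper_width"]*85)
E
```

```text
tcp b [-27.7211  -0.0043 138.7225] [ 0.457  -1.1657  2.6761] -0.1033440933934381
```

Emit:
jog_arm([
  [[-3, 0, 2.7], [0, 0, 0], 0],
  [[-5.7, 0, 5.7], [0, 0, 0], 0],
  [[-8, 0, 9], [0, 0, 0], 0],
  [[-10.4, 0, 12.7], [0, 0, 0], 0],
  [[-13.5, 0, 15], [0, 0, 0], 0],
  [[-16.5, 0, 17.4], [0, 0, 0], 0],
])

```text
clock: 20.7
position: [0.6032, -0.0553, 0.121]
orientation: [[-0.366, 0.93, -0.0], [0.93, 0.366, 0.0], [0.0, -0.0, -1.0]]
force: [-0.1, -0.2, -0.1]
gripper_width: -0.001
```

Emit:
jog_arm([
  [[-1, 0, 2.2], [0, 0, 0], 0],
  [[-2, 0, 4.4], [0, 0, 0], 0],
  [[-2.5, 0, 6.6], [0, 0, 0], 0],
])

```text
clock: 21.08
position: [0.6042, -0.0575, 0.1146]
orientation: [[-0.366, 0.931, 0.0], [0.931, 0.366, -0.0], [-0.0, 0.0, -1.0]]
force: [-0.6, 0.9, -0.6]
gripper_width: -0.001
```

```bash
python3 - <<'E'
from h import *
s=r.observe();print("tcp b",tob(s["position"]),Rb.T@s["force"],s["gripper_width"]*85)
E
```

```text
tcp b [-46.3121   0.0449 114.6419] [ 1.0524  0.2727 -0.5509] -0.12084045396009266
```

Emit:
jog_arm([
  [[0, 0, 2], [0, 0, 0], 0],
  [[0, 0, 4], [0, 0, 0], 0],
  [[0, 0, 4.6], [0, 0, 0], 0],
])

```text
clock: 21.45
position: [0.6042, -0.0574, 0.1101]
orientation: [[-0.366, 0.93, -0.0], [0.93, 0.366, 0.0], [0.0, -0.0, -1.0]]
force: [-1.1, -0.4, 2.4]
gripper_width: -0.001
```

Emit:
jog_arm([
  [[0, 0, 0.5], [0, 0, 0], 0],
  [[0, 0, 1], [0, 0, 0], 0],
  [[0, 0, 1], [0, 0, 0], 0],
])

```text
clock: 21.82
position: [0.6042, -0.0574, 0.11]
orientation: [[-0.366, 0.93, 0.001], [0.93, 0.366, -0.0], [-0.0, 0.001, -1.0]]
force: [-2.7, 1.0, 6.9]
gripper_width: -0.0
```

```bash
python3 - <<'E'
from h import *
s=r.observe();print("tcp b",tob(s["position"]),Rb.T@s["force"],s["gripper_width"]*85)
E
```

```text
tcp b [-46.1928   0.0404 110.0001] [1.8784 2.1555 6.8775] -0.033947525537349796
```

Emit:
jog_arm([
  [[0, 0, 1], [0, 0, 0], 0],
  [[0, 0, 1], [0, 0, 0], 0],
])

```text
clock: 22.08
position: [0.6042, -0.0574, 0.1099]
orientation: [[-0.366, 0.93, 0.002], [0.93, 0.366, -0.0], [-0.001, 0.001, -1.0]]
force: [-5.5, 2.4, 14.0]
gripper_width: -0.002
```

Emit:
jog_arm([
  [[0, 0, -3], [0, 0, 0], 0],
  [[0, 0, -12], [0, 0, 0], 0],
  [[0, 0, -60], [0, 0, 0], 0],
  [[50, 0, -105], [0, 0, 0], 0],
  [[95, 0, -105], [0, 0, 0], 0],
  [[95, 0, -105], [0, 0, 0], 0],
  [[95, 0, -105], [0, 0, 0], 0],
])

```text
clock: 22.95
position: [0.5696, 0.0309, 0.2133]
orientation: [[-0.367, 0.93, 0.0], [0.93, 0.367, -0.0], [-0.0, 0.0, -1.0]]
force: [-0.2, -0.2, -0.1]
gripper_width: -0.006
```

```bash
python3 - <<'E'
from h import *
s=r.observe();print("tcp b",tob(s["position"]),Rb.T@s["force"],s["clock"])
a=eyes.read_camera("wrist");b=eyes.read_camera("scene")[140:240,200:330]
cv2.imwrite("pics/k.png",np.hstack([cv2.resize(a[130:380,150:370],(396,450)),cv2.resize(b,(400,308),interpolation=cv2.INTER_CUBIC)[:308].__class__(0) if 0 else cv2.copyMakeBorder(cv2.resize(b,(400,308)),0,142,0,0,0)])[...,::-1])
for n in ["pivot","handle","crank_pin","rod"]:
    for x in nets.pinpoint(n,"wrist")[:1]:
      z={"pivot":.098,"handle":.102,"crank_pin":.096,"rod":.096}[n]
      print(n,x["pixel"],round(x["conf"],2),tob(atz("wrist",x["pixel"],z)))
for P in [(-54,0,102),(40,0,98),(0,0,82)]: 
    v,u=proj("wrist",O+Rb@(np.array(P)/1000)); print(P,(u-150)*1.8,(v-130)*1.8)
E
```

```text
tcp b [ 48.6504  -0.2341 213.3428] [-0.0951  0.2098 -0.107 ] 22.95
rod [244.4, 256.8] 0.92 [-1.1808  1.896  96.    ]
(-54, 0, 102) 196.25166435116864 303.3327407875789
(40, 0, 98) 195.86619659939294 129.24622052793205
(0, 0, 82) 196.0313744319794 191.53357249282882
```

View pics/k.png

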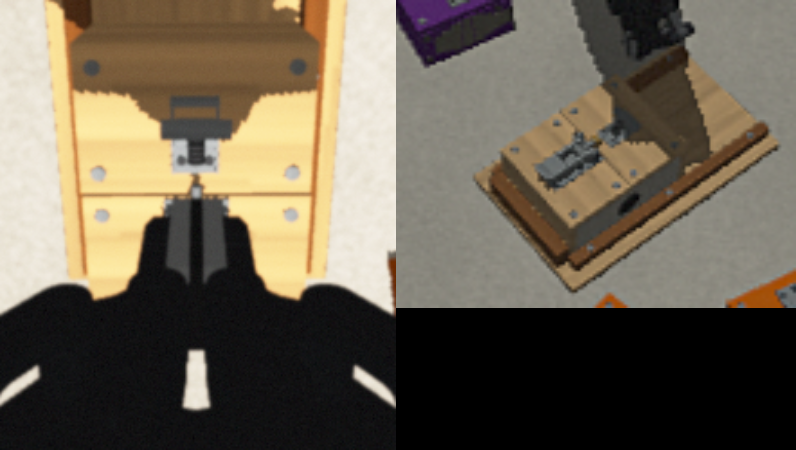

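Lever lies flat on the fixed half, claw bar (row 129, as predicted for hooked) behind the keeper, joint a thin closed line. Hand in.

```bash
python3 -c "
from cell import r
print(r.finish_job())"
```

```text
the job is handed in; nothing more can be done
None
```

The mould is shut and latched, and I handed the job in at about 23 s on the robot's clock. `finish_job` gives no verdict, so I don't know how it was judged.

1. **Mould:** I pushed the loose half shut with closed fingers. It slid at about 6 N, and I kept pressing up to about 18 N (limit 25 N) to be sure the faces had met.
2. **Lever open:** I opened the lever to its stop at about 15 N (limit 30 N).
3. **Hooking:** I pinched the claw's cross-bar and drew it out about 9 mm. Then I lowered it into the slot and eased it back until the keeper took the whole pull.
4. **Lever shut:** I swung the lever over centre and pressed it onto its rest at about 15 N (limit 30 N).

**Last checks:**
- The fingertips stopped at 102.0 mm above the bench, exactly the height of the handle's upper face when the lever is shut.
- The pictures show the lever flat, the claw bar where it should be when hooked, and the joint as a thin closed line.
- After I moved away, the arm showed no contact force.

**Not confirmed:** In the last wrist picture the gripper hid the lever and the networks found neither the handle nor the pivot. The lever's final position therefore rests on the fingertip height and the scene camera. I did not measure the latch tension directly; from how far the spring is drawn out I expect about 15 N (more than 4 N is needed). I kept the arm clear of the pots, the knife and the look-alikes, but did not check their positions afterwards.

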